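# Strip the shaft in the vice and lay out its parts

### The arm

A 7-joint arm with a two-finger parallel gripper is mounted at the origin on the work surface. World frame = base frame: x ahead of the robot, y to its left, z up, the work surface at z = 0. Lengths are in mm, angles in rad, forces in N, time in s.
With the tool pointing down it reaches from about 350 to 900 mm from the base axis. Payload 19.9 kg.
Tool frame: the origin (TCP) lies at the very end of the fingers, on their centre line; the grasp point (between the pads) lies 19 mm behind it; z points along the fingers, y is the line along which they close (so a half turn about z gives the same grasp; the last joint's range is limited). The gripper opens to 94 mm and grips with 3 to 60 N. Pads are 16 mm wide; open, the fingers measure 119 mm over their backs; the gripper's body (75 mm by 177 mm) begins 78 mm behind the grasp point.
Start: joints at [-1.371, 0.417, -0.01, 1.614, 0.005, 1.111, -0.053], TCP at [149.648, 606.798, 205.425] pointing down, gripper open.
Joint ranges: [-2.81, 2.81], [-0.39, 2.02], [-1.27, 1.25], [0.06, 2.57], [-1.19, 4.33], [0.19, 2], [-2.82, 2.82]. Speed limits (rad/s): [1.89, 1.89, 2.39, 2.39, 3.01, 3.01, 3.01].

### API

Orientations are given as a unit quaternion [x, y, z, w].
In Python, from workcell import telemetry, snapshot, camera_model, order gives the robot as it stands.
- The arm moves only by the tool play_rows, never from a script. Its argument "targets" is a list that holds one entry, the list of rows, each a list of 7 numbers: the shift along the tool's x, y, z in m, then the turn, a rotation vector about the tool's x, y, z in degrees, then the finger opening in m, from 0 to 0.094. In form: [[[x, y, z, ax, ay, az, hand], ...]]. A call has 1 to 20 rows; each row is the pose to reach, as a shift and turn from the pose commanded when the call began, along the tool's axes at that moment; what a row does not reach only later rows make up. A row lasts 1/8 s, in which the tool goes at most 62.5 mm and 10.7 degrees, less where a joint would pass 70% of its speed; a pose out of reach is approached as far as the arm can. A call with a gripper value outside its range is refused whole. The fingers move at their own pace and stop on an object; "newtons" is the grip in N (left out, the last holds). Time passes only in rows, so rows that repeat a pose let the fingers close. It gives the time, the measured TCP pose, the force, the opening and the grip force at its end, in the units of the state.
- telemetry.read_state(): the state, without advancing time (a new reading comes with each control period).
- snapshot(name): name is "scene" or "side" or "wrist"; returns the picture (400x640x3 uint8, blue, green, red); there is no depth.
- camera_model(name): a dict with "fx", "fy", "cx", "cy" (pixels), "extrinsics" (4x4, takes a point from camera to world coordinates); the wrist camera has in their place "T_tool_cam" (4x4, takes a point from camera to tool coordinates, whose origin is the TCP and whose axes are the flange's). Camera axes: x right, y down, z forward; pixel columns grow to the right and rows downward; lengths in mm; the calibration is good to about 2 mm. A picture is of the moment at which its call begins: read the wrist's pose just before it. camera_model takes no time and is no camera call.
- order.finish_job(): hands the job in; it is judged then, once.
The state is a dict: "time_s": time; "joint_pos": joint angles; "qd": joint speeds; "tau": joint torques, N m; "position": TCP position; "tcp_rot": TCP orientation; "force": force on the tool from outside, world axes, zero at the start; "ft_torque": the same for the moment, N m; "grip_width": finger opening in mm; "gripper_force": force on a finger pad.
Only numpy, scipy, OpenCV 4.12 (cv2) and the standard library are available. Lean on these libraries where they do the work, as an engineer would, in place of code of your own. Each camera call takes 0.05 s, during which the arm holds its last target. There are 200 camera calls.

### The job

Strip the shaft held upright in the vice, one part at a time from the top down, each put away before the next comes off: the collar goes into the round parts dish, the sealed bearing into the paper-lined carton, the gear into the wire washing basket, and the pulley onto the granite surface plate to be checked. Set every part down gently, never dropping it, flat in the middle of its place with the same side up, and let go of it. Leave the oil can standing where it is.

Things in the scene. Friction and masses are not known exactly. Their poses are not given: they have to be found in the camera images.
- vice: Blue bench vice, bolted down, a steel shaft clamped upright in its jaws. Origin on the bench under the shaft's axis; x from the screw (-150 mm) to the anvil (+90 mm). Jaws 92 mm wide, tops 105 mm high. Shaft 14 mm thick, its tip 212 mm above the bench; a 30 mm shoulder, top at 125 mm, carries the loose stack: pulley, gear, bearing, collar (up to 201 mm). Parts lift straight up off the shaft.
- collar: Plain bright steel shaft collar with a thin slit, the topmost and smallest part: 30 mm outer diameter, 18 mm high, 55 g. Its underside is 183 mm above the bench at the start. Ring-shaped, origin at the centre of its underside, z up along its axis; 20 mm bore, loose on the shaft.
- bearing: Ball bearing, bright steel rings with a black rubber seal between them, second from the top: 42 mm outer diameter, 16 mm high, 90 g. Its underside is 167 mm above the bench at the start. Ring-shaped, origin at the centre of its underside, z up along its axis; 20 mm bore, loose on the shaft.
- gear: Dark steel spur gear with 25 teeth, third from the top: 54 mm over the teeth, 18 mm high, 220 g. Its underside is 149 mm above the bench at the start. Ring-shaped, origin at the centre of its underside, z up along its axis; 20 mm bore, loose on the shaft.
- pulley: Aluminium V-belt pulley, lowest of the stack: 66 mm outer diameter, 24 mm high, one V groove round its rim between two flanges (the flanges are what one grips), 170 g. Its underside is 125 mm above the bench at the start. Ring-shaped, origin at the centre of its underside, z up along its axis; 20 mm bore, loose on the shaft.
- dish: Round metal parts dish with flaring sides, fixed: 116 mm across the rim, flat floor about 86 mm in diameter, rim 22 mm above the bench. Origin under its centre at bench height; the floor inside is 4 mm above that.
- carton: Square open cardboard carton lined with white paper, its flaps folded outwards, fixed: 124 mm square outside, 118 mm inside, walls 36 mm high; the flaps stand out about 20 mm beyond the walls. Origin under its centre at bench height; the floor inside is 3 mm above that. x and y along its sides.
- basket: Square steel wire washing basket, fixed: 130 mm square outside, 124 mm inside, walls 40 mm high. Origin under its centre at bench height; the mesh floor inside is 6 mm above that. x and y along its sides.
- surface_plate: Square black granite surface plate on rubber feet, fixed: 140 mm square, its flat top 36 mm above the bench. Origin under its centre at bench height. x and y along its sides.
- oil_can: Red oil can standing loose beyond the vice, 58 mm in diameter with a thin bent spout, 140 mm high, 300 g. Origin at the centre of its underside. Leave it alone.
Not all that is in view belongs to the job. What is shaped like the bearing but pink is not meant. What is shaped like the pulley but pink is not meant.

How it is judged:
By the outcome, as a careful person would: the job done as asked, in the order asked, and still so for the second after the job is handed in, with the robot touching nothing.
It also fails if it takes over 112 s, if anything falls off the work surface, if the arm or the gripper's body presses on something with over 40 N, if the wrist force passes 120 N, or if a joint passes its speed limit or range.

## Working session

There is one attempt and no reset: what is moved stays moved. The work goes in short steps, Python scripts to look and compute and a tool call to move; the robot and the scene stay as the last step left them, time stands still between calls to the robot, and variables do not carry over. Pictures are saved under pics/ and viewed, at most 14 in all, crops included, and the job is handed in when it is done.

Besides the shell and the picture viewer there is one more tool, called in YAML: its name, and indented under it one key for each argument. play_rows: Moves the arm, as the interface text tells. Its arguments: {"type":"object","properties":{"targets":{"type":"array"},"newtons":{"type":"number"}},"required":["targets"]}

```bash
ls; mkdir -p pics
python3 - <<'E'
from workcell import telemetry, snapshot, camera_model
import cv2,numpy as np
np.set_printoptions(precision=3,suppress=True)
s=telemetry.read_state();print(s)
for n in("scene","side","wrist"):
    cv2.imwrite(f"pics/{n}0.png",snapshot(n)); print(n,camera_model(n))
E
```

```text
pics
{'time_s': 0.0, 'joint_pos': array([-1.37 ,  0.418, -0.01 ,  1.614,  0.005,  1.111, -0.053]), 'qd': array([-0.001, -0.001, -0.001, -0.001,  0.002,  0.   ,  0.001]), 'tau': array([  0.   , -85.125,   0.639, -42.601,  -0.049,   0.019,   0.   ]), 'position': array([149.576, 606.424, 204.834]), 'tcp_rot': array([ 0.121,  0.993, -0.001, -0.   ]), 'force': array([-0.538,  0.904, -0.073]), 'ft_torque': array([ 0.007, -0.022,  0.019]), 'gripper_force': 0.0, 'grip_width': 94.10747840293361}
scene {'fx': 465.06738719652435, 'fy': 465.06738719652435, 'cx': 322.29862347083105, 'cy': 200.378943062494, 'extrinsics': array([[  -0.262,    0.554,   -0.79 , 1408.483],
       [   0.965,    0.136,   -0.224,  250.068],
       [  -0.016,   -0.821,   -0.57 ,  755.947],
       [   0.   ,    0.   ,    0.   ,    1.   ]])}
side {'fx': 403.11221892190963, 'fy': 403.11221892190963, 'cx': 315.9663547967193, 'cy': 205.9028631810113, 'extrinsics': array([[   0.987,   -0.107,    0.119,  460.944],
       [  -0.16 ,   -0.655,    0.739, -732.672],
       [  -0.001,   -0.748,   -0.664,  779.184],
       [   0.   ,    0.   ,    0.   ,    1.   ]])}
wrist {'fx': 352.63011978623445, 'fy': 352.63011978623445, 'cx': 318.31353212997635, 'cy': 200.26536619407602, 'T_tool_cam': array([[  -0.001,   -0.968,   -0.25 ,   71.725],
       [   1.   ,   -0.001,    0.001,   -0.279],
       [  -0.001,   -0.25 ,    0.968, -179.738],
       [   0.   ,    0.   ,    0.   ,    1.   ]])}
```

View pics/scene0.png

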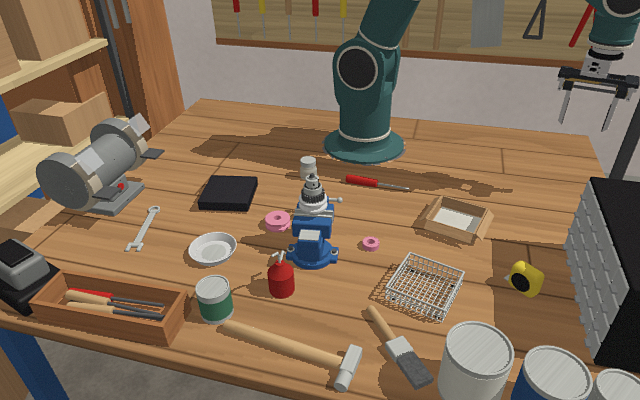

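View pics/side0.png

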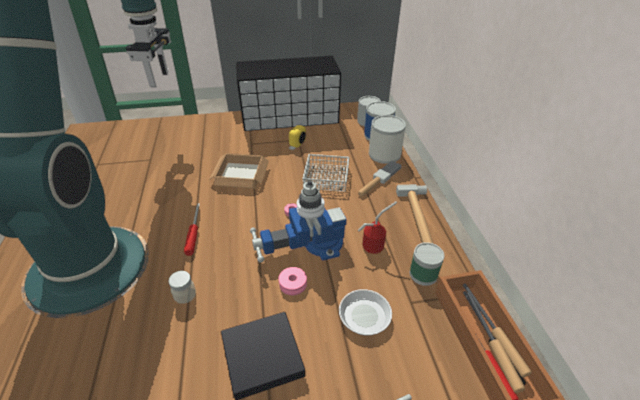

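The scene view shows the vice and stack with its tip at about (314,178), the dish at (213,249), the plate at (228,192), the carton at (455,220), the basket at (425,287) and the oil can at (281,277). The pink decoys are at (278,220), a pulley, and (370,243), a bearing. In the side view the shaft tip is near (309,183).

Candidates:
- **Bearing:** the one on the shaft, or the pink one at (370,243).
- **Pulley:** the one on the shaft, or the pink one at (278,220).
- **Collar:** the top of the stack. The loose white cups at (308,167) in the scene view are not it.

I choose the parts on the shaft and will check that in a close crop.

```bash
cat > h.py <<'E'
import numpy as np, cv2
from scipy.spatial.transform import Rotation as R
from workcell import telemetry, snapshot, camera_model
np.set_printoptions(precision=1,suppress=True)
def pose():
    s=telemetry.read_state(); T=np.eye(4); T[:3,:3]=R.from_quat(s["tcp_rot"]).as_matrix(); T[:3,3]=s["position"]; return T
def cam(n,T=None):
    m=camera_model(n); E=m["extrinsics"] if n!="wrist" else (pose() if T is None else T)@m["T_tool_cam"]
    return m,E
def ray(c,px):
    m,E=c; d=np.c_[(np.atleast_2d(px)-[m["cx"],m["cy"]])/[m["fx"],m["fy"]],np.ones(len(np.atleast_2d(px)))]@E[:3,:3].T
    return E[:3,3],d
def plane(c,px,z):
    o,d=ray(c,px); return o+d*((z-o[2])/d[:,2])[:,None]
def proj(c,P):
    m,E=c; q=(np.atleast_2d(P)-E[:3,3])@E[:3,:3]; return q[:,:2]/q[:,2:]*[m["fx"],m["fy"]]+[m["cx"],m["cy"]]
def cross(c1,p1,c2,p2):
    o1,d1=ray(c1,p1);o2,d2=ray(c2,p2);d1=d1[0];d2=d2[0]
    t=np.linalg.lstsq(np.c_[d1,-d2],o2-o1,rcond=None)[0]; a=o1+d1*t[0];b=o2+d2*t[1]; return (a+b)/2,np.linalg.norm(a-b)
E
python3 - <<'E'
from h import *
sc,sd=cam("scene"),cam("side"); A=cv2.imread("pics/scene0.png");B=cv2.imread("pics/side0.png")
print("tip",cross(sc,[314,174],sd,[309,183]))
def blob(img,mask,seed):
    n,l,st,ce=cv2.connectedComponentsWithStats(mask.astype(np.uint8)); k=l[seed[1],seed[0]]
    m=(l==k).astype(np.uint8); c=max(cv2.findContours(m,0,1)[0],key=cv2.contourArea); return cv2.convexHull(c)[:,0].astype(float),st[k]
for n,c,I,sp,sdh in(("scene",sc,A,(228,190),(213,249)),("side",sd,B,(262,350),(365,313))):
    h,st=blob(I,I.max(2)<60,sp); p=plane(c,h,36); print(n,"plate",st,cv2.minAreaRect(p[:,:2].astype(np.float32)))
    hsv=cv2.cvtColor(I,cv2.COLOR_BGR2HSV); h,st=blob(I,cv2.morphologyEx(((hsv[...,1]<50)&(hsv[...,2]>90)).astype(np.uint8),cv2.MORPH_CLOSE,np.ones((3,3))),sdh)
    print("dish",st,cv2.minAreaRect(plane(c,h,22)[:,:2].astype(np.float32)))
print("carton",plane(sc,[457,216],20)[0],plane(sd,[240,173],20)[0],"basket",plane(sc,[425,285],25)[0],plane(sd,[327,174],25)[0])
print("can",plane(sc,[281,292],0)[0],"cup",plane(sc,[308,176],0)[0])
def crop(I,x,y,w,h,s): return cv2.resize(I[y:y+h,x:x+w],None,fx=s,fy=s,interpolation=cv2.INTER_CUBIC)
o=np.zeros((600,800,3),np.uint8)
a=crop(A,280,150,72,120,5);o[:600,:360]=a
a=crop(A,380,190,110,75,4);o[:300,360:800]=a
a=crop(B,250,170,110,75,4);o[300:,360:800]=a
cv2.imwrite("pics/m1.png",o)
E
```

```text
tip (array([558.4, -11.8, 207.8]), np.float64(6.752572904960866))
scene plate [ 198  175   59   37 1755] ((435.10797119140625, -300.9715881347656), (173.83419799804688, 147.338623046875), 10.358490943908691)
dish [ 188  232   49   34 1256] ((650.8065185546875, -247.0538330078125), (122.21078491210938, 115.14768981933594), 14.169571876525879)
side plate [     0      0    640    400 238978] ((876.340576171875, 810.5081787109375), (2559.94189453125, 3875.708251953125), 80.54712677001953)
dish [ 339  289   53   47 1927] ((647.0726928710938, -248.86367797851562), (115.72807312011719, 114.76280975341797), 39.30152893066406)
carton [373.9 323.   20. ] [386.9 303.7  20. ] basket [653.6 263.8  25. ] [653.2 248.3  25. ]
can [728.1 -42.8   0. ] cup [ 244.8 -124.6    0. ]
```

View pics/m1.png

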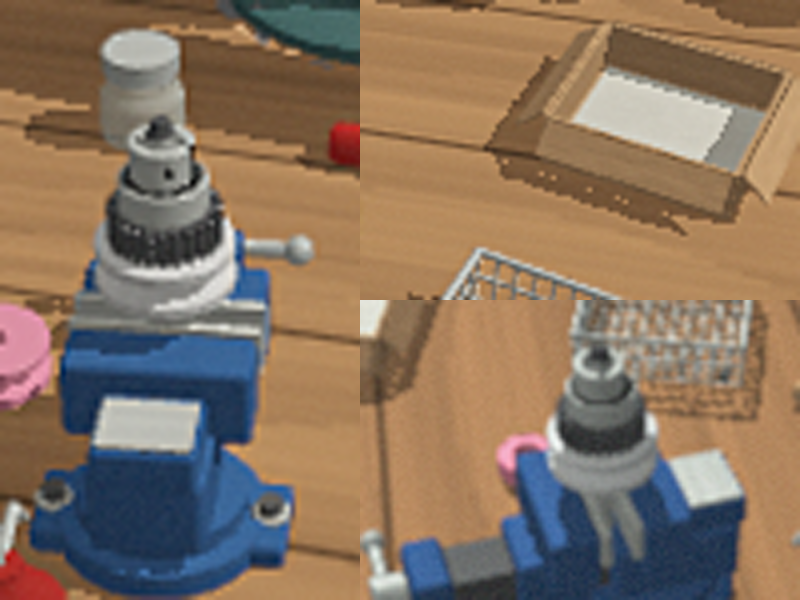

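The crop confirms the stack on the shaft from the top: collar, bearing, dark gear, pale pulley. The tip is at crop (158,120) in the scene view and (600,348) in the side view. The pink ring is a separate object. Next I move over the carton for a close look.

```bash
cat >> h.py <<'E'
Z0=np.diag([-1.,1,-1])
def go(x,y,z,yaw=0,T=None):
    T=pose() if T is None else T; G=R.from_euler('z',yaw,degrees=True).as_matrix()@Z0
    d=T[:3,:3].T@(np.array([x,y,z])-T[:3,3]); r=R.from_matrix(T[:3,:3].T@G).as_rotvec(degrees=True)
    print("shift mm",d,"turn",r,"rows",max(np.linalg.norm(d)/62.5,np.linalg.norm(r)/10.7))
def contour_in(mask,seed):
    n,l,st,ce=cv2.connectedComponentsWithStats(mask.astype(np.uint8)); m=(l==l[seed[1],seed[0]]).astype(np.uint8)
    return cv2.convexHull(max(cv2.findContours(m,0,1)[0],key=cv2.contourArea))[:,0].astype(float)
E
python3 - <<'E'
from h import *
sc,sd=cam("scene"),cam("side")
print(cross(sc,[311.8,174],sd,[310,182]))
c=np.array([[610,25],[785,72],[745,185],[548,115]])
p=plane(sc,(c-[360,0])/4+[380,190],36);print(p,p.mean(0))
go(385,310,300,0)
E
```

```text
(array([561.5, -14.7, 210.8]), np.float64(3.140871857441492))
[[313.8 280.3  36. ]
 [342.2 394.2  36. ]
 [469.1 369.   36. ]
 [426.7 248.   36. ]] [387.9 322.9  36. ]
shift mm [-299.6 -231.6  -94.8] turn [ -0.1  -0.  -13.9] rows 6.246257451061259
```

play_rows:
  targets:
    - [[-0.3, -0.232, -0.095, 0, 0, -13.9, 0.094], [-0.3, -0.232, -0.095, 0, 0, -13.9, 0.094], [-0.3, -0.232, -0.095, 0, 0, -13.9, 0.094], [-0.3, -0.232, -0.095, 0, 0, -13.9, 0.094], [-0.3, -0.232, -0.095, 0, 0, -13.9, 0.094], [-0.3, -0.232, -0.095, 0, 0, -13.9, 0.094], [-0.3, -0.232, -0.095, 0, 0, -13.9, 0.094], [-0.3, -0.232, -0.095, 0, 0, -13.9, 0.094], [-0.3, -0.232, -0.095, 0, 0, -13.9, 0.094]]

```text
time_s: 1.27
position: [384.2, 311.0, 299.9]
tcp_rot: [-0.001, 1.0, -0.0, -0.0]
force: [-0.1, 0.9, -0.6]
grip_width: 93.9
gripper_force: 0.0
```

Run:
```python
from h import *
s=telemetry.read_state();print(s["time_s"],s["position"],s["qd"])
np.save("Tc.npy",pose());cv2.imwrite("pics/wc.png",snapshot("wrist"))
go(653,255,300,0)
```

```text
1.275 [384.2 311.  299.9] [-0.  0. -0. -0.  0. -0.  0.]
shift mm [-268.6  -56.8   -0.3] turn [-0.  -0.   0.2] rows 4.392980724147469
```

play_rows:
  targets:
    - [[-0.269, -0.056, 0, 0, 0, 0, 0.094], [-0.269, -0.056, 0, 0, 0, 0, 0.094], [-0.269, -0.056, 0, 0, 0, 0, 0.094], [-0.269, -0.056, 0, 0, 0, 0, 0.094], [-0.269, -0.056, 0, 0, 0, 0, 0.094], [-0.269, -0.056, 0, 0, 0, 0, 0.094], [-0.269, -0.056, 0, 0, 0, 0, 0.094]]

```text
time_s: 2.2
position: [653.4, 255.4, 299.9]
tcp_rot: [-0.001, 1.0, 0.0, -0.001]
force: [0.4, 0.1, -0.8]
grip_width: 93.9
gripper_force: 0.0
```

Run:
```python
from h import *
np.save("Tb.npy",pose());cv2.imwrite("pics/wb.png",snapshot("wrist"))
a=cv2.imread("pics/wc.png");b=cv2.imread("pics/wb.png")
f=lambda i:cv2.resize(i,(480,300))
o=np.zeros((600,480,3),np.uint8);o[:300]=f(a);o[300:]=f(b);cv2.imwrite("pics/m2.png",o)
go(561,-13,300,0)
```

```text
shift mm [  93.1 -268.1    0.3] turn [ 0.  -0.   0.1] rows 4.540439241363392
```

View pics/m2.png

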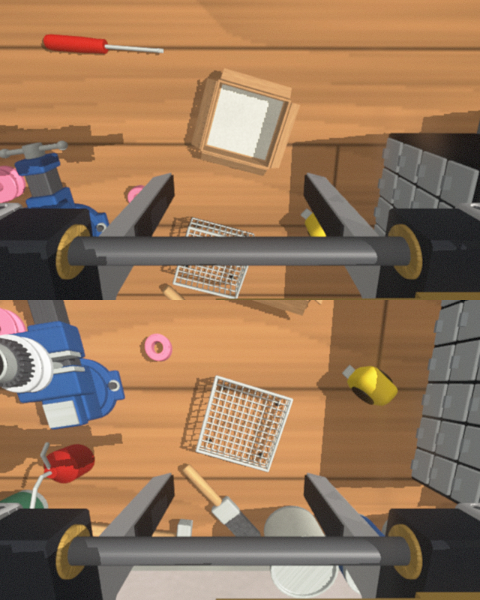

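The montage shows the carton with its paper centred near (242,123) and the basket rim corners at about (217,77), (292,100), (268,170) and (197,147), both at 480-pixel scale.

play_rows:
  targets:
    - [[0.093, -0.268, 0, 0, 0, 0, 0.094], [0.093, -0.268, 0, 0, 0, 0, 0.094], [0.093, -0.268, 0, 0, 0, 0, 0.094], [0.093, -0.268, 0, 0, 0, 0, 0.094], [0.093, -0.268, 0, 0, 0, 0, 0.094], [0.093, -0.268, 0, 0, 0, 0, 0.094], [0.093, -0.268, 0, 0, 0, 0, 0.094]]

```text
time_s: 3.12
position: [561.6, -12.5, 300.7]
tcp_rot: [-0.001, 1.0, 0.0, 0.0]
force: [0.5, 0.6, -0.1]
grip_width: 94.0
gripper_force: 0.0
```

Run:
```python
from h import *
np.save("Tv.npy",pose());cv2.imwrite("pics/wv.png",snapshot("wrist"))
a=cv2.imread("pics/wc.png");b=cv2.imread("pics/wb.png")
cc=cam("wrist",np.load("Tc.npy"));cb=cam("wrist",np.load("Tb.npy"))
hs=cv2.cvtColor(a,cv2.COLOR_BGR2HSV)
h=contour_in(hs[...,1]<45,(310,160));print("paper",cv2.minAreaRect(plane(cc,h,3)[:,:2].astype(np.float32)))
for c in [[217,77],[292,100],[268,170],[197,147]],:
    p=plane(cb,np.array(c)*4/3,40);print(p,p.mean(0),np.linalg.norm(np.diff(p,axis=0),axis=1))
p=plane(cc,np.array([[222,80],[294,102],[270,165],[201,147]])*4/3,36);print(p,p.mean(0),np.linalg.norm(np.diff(p,axis=0),axis=1))
cv=cam("wrist",np.load("Tv.npy"));print("tip px",proj(cv,[561,-13,212]))
```

```text
paper ((384.6707458496094, 320.62530517578125), (111.65312194824219, 111.46218872070312), 74.47512817382812)
[[573.7 220.4  40. ]
 [609.8 342.5  40. ]
 [730.5 306.8  40. ]
 [689.3 184.   40. ]] [650.8 263.4  40. ] [127.3 125.9 129.5]
[[309.2 283.5  36. ]
 [344.2 402.2  36. ]
 [453.5 365.9  36. ]
 [421.2 245.8  36. ]] [382.  324.3  36. ] [123.7 115.2 124.5]
tip px [[317.8 202.6]]
```

View pics/wv.png

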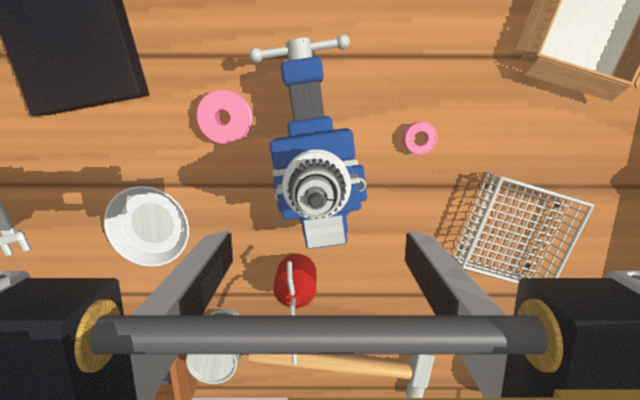

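The wrist view shows the shaft tip at about (316,199), the collar around it, and the dish at (147,226).

Run:
```python
from h import *
a=cv2.imread("pics/wv.png");cv=cam("wrist",np.load("Tv.npy"))
g=cv2.cvtColor(a,cv2.COLOR_BGR2GRAY)
hs=cv2.cvtColor(a,cv2.COLOR_BGR2HSV)
h=contour_in((hs[...,1]<60)&(hs[...,2]>90),(147,225));print("dish",cv2.minAreaRect(plane(cv,h,22)[:,:2].astype(np.float32)))
cr=cv2.resize(a[140:230,270:360],None,fx=6.6,fy=6.6,interpolation=cv2.INTER_CUBIC);cv2.imwrite("pics/c3.png",cr)
for c,r,z in(([558.5,-14.3],7,212),([558.5,-14.3],15,201)): print(proj(cv,[[c[0]+r,c[1],z],[c[0]-r,c[1],z],[c[0],c[1]+r,z],[c[0],c[1]-r,z]]))
```

```text
dish ((645.9802856445312, -247.93553161621094), (113.76136016845703, 115.35021209716797), 0.07775260508060455)
[[316.2 208.1]
 [316.2 190.8]
 [325.1 199.5]
 [307.3 199.5]]
[[316.2 213.8]
 [316.3 178.1]
 [334.6 196.2]
 [297.9 196.1]]
```

View pics/c3.png

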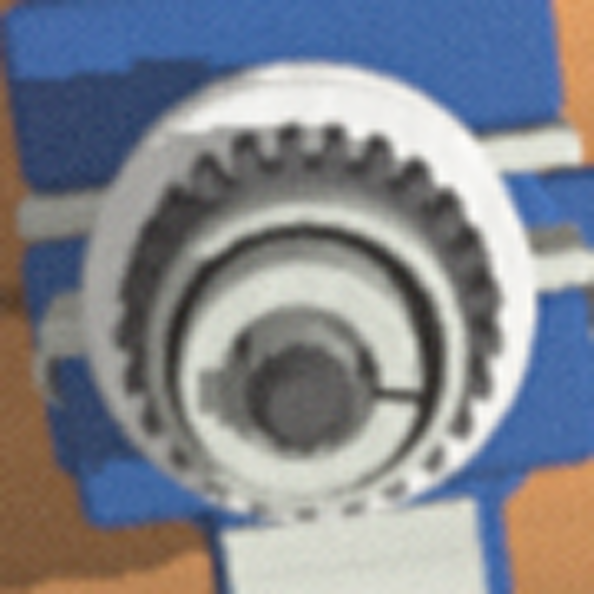

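The tip is at crop (307,393), i.e. pixel (316.5,199.5), which puts the shaft at (558.5, -14.3). The collar centre is about (559, -14). Descending to grip the collar just above the bearing.

play_rows:
  targets:
    - [[0.0026, -0.0018, 0.05, 0, 0, 0, 0.094], [0.0026, -0.0018, 0.09, 0, 0, 0, 0.07], [0.0026, -0.0018, 0.108, 0, 0, 0, 0.06], [0.0026, -0.0018, 0.1145, 0, 0, 0, 0.05], [0.0026, -0.0018, 0.1145, 0, 0, 0, 0.05], [0.0026, -0.0018, 0.1145, 0, 0, 0, 0.02], [0.0026, -0.0018, 0.1145, 0, 0, 0, 0.02], [0.0026, -0.0018, 0.1145, 0, 0, 0, 0.02], [0.0026, -0.0018, 0.1145, 0, 0, 0, 0.02], [0.0026, -0.0018, 0.1145, 0, 0, 0, 0.02]]
  newtons: 20

```text
time_s: 4.42
position: [559.3, -15.9, 186.4]
tcp_rot: [-0.0, 1.0, 0.0, 0.0]
force: [-1.2, 0.7, 6.6]
grip_width: 29.3
gripper_force: 20.0
```

play_rows:
  targets:
    - [[0, 0, -0.01, 0, 0, 0, 0.02], [0, 0, -0.03, 0, 0, 0, 0.02], [0, 0, -0.055, 0, 0, 0, 0.02], [0, 0, -0.065, 0, 0, 0, 0.02], [0, 0, -0.065, 0, 0, 0, 0.02], [0, 0, -0.065, 0, 0, 0, 0.02]]

```text
time_s: 5.18
position: [558.6, -15.9, 250.1]
tcp_rot: [-0.0, 1.0, -0.0, -0.001]
force: [-0.1, -0.2, -0.7]
grip_width: 29.4
gripper_force: 20.0
```

Run:
```python
from h import *
s=telemetry.read_state();print(s["position"],s["force"],s["grip_width"])
a=snapshot("scene")[120:220,260:360];b=snapshot("wrist")[:,100:540]
o=np.zeros((500,750,3),np.uint8);o[:300,:300]=cv2.resize(a,(300,300));o[:400,300:740]=b;cv2.imwrite("pics/c4.png",o)
go(646,-248,120)
```

```text
[558.6 -15.9 250.1] [-0.1 -0.2 -0.7] 29.41317875103492
shift mm [ -87.3 -232.1  130.1] turn [-0.  -0.1  0. ] rows 4.481202709259093
```

View pics/c4.png

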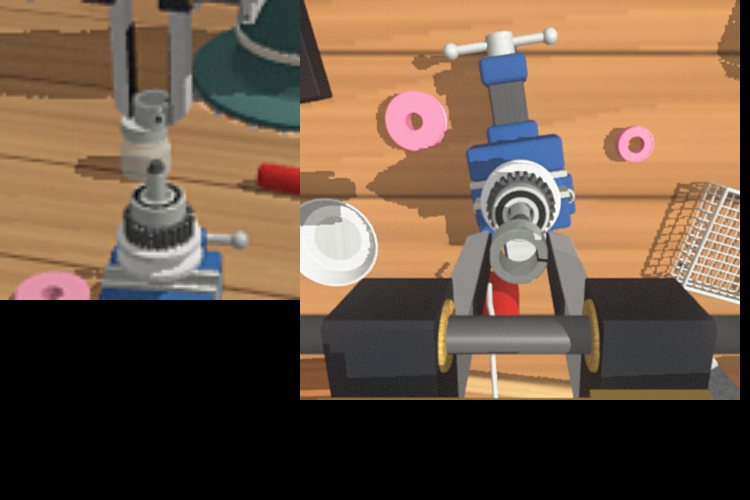

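The collar is held clear of the shaft, and the bearing, gear and pulley are still on it. Moving to the dish.

play_rows:
  targets:
    - [[-0.0874, -0.232, 0, 0, 0, 0, 0.02], [-0.0874, -0.232, 0, 0, 0, 0, 0.02], [-0.0874, -0.232, 0.04, 0, 0, 0, 0.02], [-0.0874, -0.232, 0.1, 0, 0, 0, 0.02], [-0.0874, -0.232, 0.16, 0, 0, 0, 0.02], [-0.0874, -0.232, 0.21, 0, 0, 0, 0.02], [-0.0874, -0.232, 0.23, 0, 0, 0, 0.02], [-0.0874, -0.232, 0.235, 0, 0, 0, 0.02], [-0.0874, -0.232, 0.237, 0, 0, 0, 0.02], [-0.0874, -0.232, 0.237, 0, 0, 0, 0.02], [-0.0874, -0.232, 0.237, 0, 0, 0, 0.02]]

```text
time_s: 6.65
position: [647.4, -247.9, 15.5]
tcp_rot: [-0.001, 1.0, -0.0, 0.001]
force: [0.4, 0.1, -0.3]
grip_width: 29.2
gripper_force: 20.0
```

play_rows:
  targets:
    - [[0.001, 0, 0.002, 0, 0, 0, 0.02], [0.001, 0, 0.004, 0, 0, 0, 0.02], [0.001, 0, 0.005, 0, 0, 0, 0.02], [0.001, 0, 0.005, 0, 0, 0, 0.02], [0.001, 0, 0.005, 0, 0, 0, 0.02]]

```text
time_s: 7.28
position: [645.6, -248.0, 9.0]
tcp_rot: [-0.0, 1.0, -0.0, 0.0]
force: [0.5, -0.2, -0.0]
grip_width: 29.1
gripper_force: 20.0
```

play_rows:
  targets:
    - [[0, 0, 0.0005, 0, 0, 0, 0.02], [0, 0, 0.001, 0, 0, 0, 0.02], [0, 0, 0.001, 0, 0, 0, 0.02]]

```text
time_s: 7.65
position: [645.6, -247.9, 8.0]
tcp_rot: [-0.0, 1.0, -0.0, -0.0]
force: [1.3, 0.2, -1.0]
grip_width: 29.1
gripper_force: 20.0
```

play_rows:
  targets:
    - [[0, 0, 0.0004, 0, 0, 0, 0.02], [0, 0, 0.0008, 0, 0, 0, 0.02], [0, 0, 0.0008, 0, 0, 0, 0.02]]

```text
time_s: 8.02
position: [645.7, -248.0, 7.5]
tcp_rot: [-0.0, 1.0, -0.0, 0.0]
force: [-2.3, 2.1, 4.4]
grip_width: 29.1
gripper_force: 20.0
```

Contact registers at 4.4 N. Releasing.

play_rows:
  targets:
    - [[0, 0, 0, 0, 0, 0, 0.032], [0, 0, 0, 0, 0, 0, 0.036], [0, 0, 0, 0, 0, 0, 0.042], [0, 0, 0, 0, 0, 0, 0.045], [0, 0, -0.01, 0, 0, 0, 0.045], [0, 0, -0.05, 0, 0, 0, 0.045], [0, 0, -0.1, 0, 0, 0, 0.06], [0, 0, -0.16, 0, 0, 0, 0.07], [0, 0, -0.22, 0, 0, 0, 0.07], [0.087, 0.234, -0.235, 0, 0, 0, 0.07], [0.087, 0.234, -0.235, 0, 0, 0, 0.07], [0.087, 0.234, -0.235, 0, 0, 0, 0.07], [0.087, 0.234, -0.235, 0, 0, 0, 0.07], [0.087, 0.234, -0.235, 0, 0, 0, 0.07], [0.087, 0.234, -0.235, 0, 0, 0, 0.07], [0.087, 0.234, -0.235, 0, 0, 0, 0.07]]

```text
time_s: 10.02
position: [558.7, -15.4, 242.3]
tcp_rot: [0.001, 1.0, -0.0, 0.0]
force: [-0.6, 0.5, 0.3]
grip_width: 69.8
gripper_force: 0.0
```

Run:
```python
from h import *
T=pose();c=cam("wrist",T);w=snapshot("wrist");s=snapshot("side");print(T[:3,3],proj(c,[558.5,-14.3,212]),proj(c,[558.5,-14.3,183]))
cv2.imwrite("pics/w5.png",w)
o=np.zeros((480,780,3),np.uint8);o[:400,:480]=w[:,80:560];o[:300,480:780]=cv2.resize(s[270:360,320:410],(300,300));cv2.imwrite("pics/c5.png",o)
```

```text
[558.7 -15.4 242.3] [[320.5 227.1]] [[320.2 213.8]]
```

View pics/c5.png

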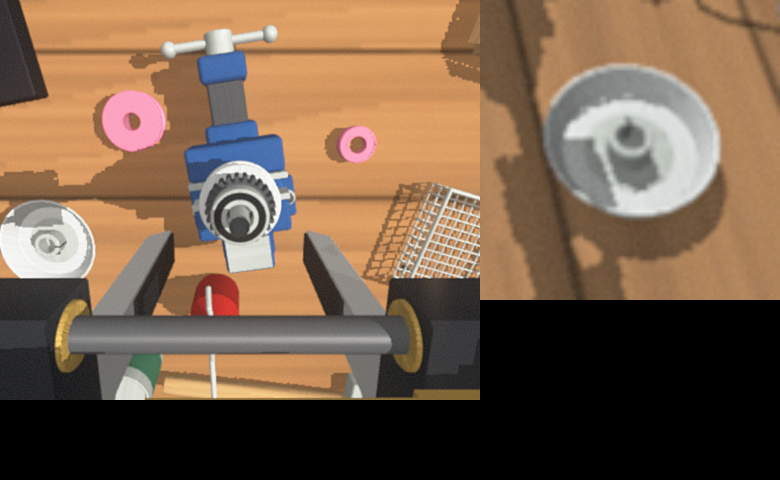

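The collar sits flat near the middle of the dish. The shaft tip is at (320,227), as predicted. Next the bearing: the tips go to z≈170, above the gear top at 167.

play_rows:
  targets:
    - [[0, 0.0005, 0.04, 0, 0, 0, 0.07], [0, 0.0005, 0.062, 0, 0, 0, 0.06], [0, 0.0005, 0.0725, 0, 0, 0, 0.055], [0, 0.0005, 0.0725, 0, 0, 0, 0.055], [0, 0.0005, 0.0725, 0, 0, 0, 0.034], [0, 0.0005, 0.0725, 0, 0, 0, 0.034], [0, 0.0005, 0.0725, 0, 0, 0, 0.034], [0, 0.0005, 0.0725, 0, 0, 0, 0.034], [0, 0.0005, 0.0725, 0, 0, 0, 0.034]]
  newtons: 25

```text
time_s: 11.25
position: [559.0, -13.5, 170.5]
tcp_rot: [-0.0, 1.0, -0.0, 0.001]
force: [-0.4, -0.1, 6.0]
grip_width: 41.9
gripper_force: 25.0
```

play_rows:
  targets:
    - [[0, 0, -0.01, 0, 0, 0, 0.034], [0, 0, -0.03, 0, 0, 0, 0.034], [0, 0, -0.055, 0, 0, 0, 0.034], [0, 0, -0.065, 0, 0, 0, 0.034], [0, 0, -0.065, 0, 0, 0, 0.034], [0, 0, -0.065, 0, 0, 0, 0.034]]

```text
time_s: 12.0
position: [558.0, -13.4, 233.9]
tcp_rot: [-0.0, 1.0, -0.0, -0.001]
force: [0.8, -0.5, -0.4]
grip_width: 41.7
gripper_force: 25.0
```

Run:
```python
from h import *
w=snapshot("wrist");cv2.imwrite("pics/c6.png",w[130:330,200:440]);s=telemetry.read_state();print(s["position"],s["force"])
```

```text
[558.  -13.4 233.8] [1.2 0.2 0.1]
```

View pics/c6.png

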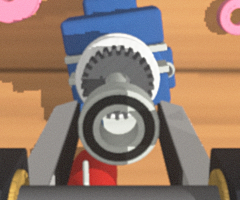

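The bearing is held flat at crop (120,125), and the gear stays on the shaft. On to the carton.

play_rows:
  targets:
    - [[0.175, 0.336, 0, 0, 0, 0, 0.034], [0.175, 0.336, 0, 0, 0, 0, 0.034], [0.175, 0.336, 0, 0, 0, 0, 0.034], [0.175, 0.336, 0, 0, 0, 0, 0.034], [0.175, 0.336, 0, 0, 0, 0, 0.034], [0.175, 0.336, 0.03, 0, 0, 0, 0.034], [0.175, 0.336, 0.08, 0, 0, 0, 0.034], [0.175, 0.336, 0.13, 0, 0, 0, 0.034], [0.175, 0.336, 0.18, 0, 0, 0, 0.034], [0.175, 0.336, 0.21, 0, 0, 0, 0.034], [0.175, 0.336, 0.222, 0, 0, 0, 0.034], [0.175, 0.336, 0.224, 0, 0, 0, 0.034], [0.175, 0.336, 0.224, 0, 0, 0, 0.034], [0.175, 0.336, 0.224, 0, 0, 0, 0.034]]

```text
time_s: 13.8
position: [383.6, 322.9, 11.6]
tcp_rot: [-0.0, 1.0, 0.001, 0.001]
force: [0.2, -0.1, -0.0]
grip_width: 41.4
gripper_force: 25.0
```

play_rows:
  targets:
    - [[0, 0, 0.002, 0, 0, 0, 0.034], [0, 0, 0.003, 0, 0, 0, 0.034], [0, 0, 0.0035, 0, 0, 0, 0.034], [0, 0, 0.0035, 0, 0, 0, 0.034]]

```text
time_s: 14.3
position: [383.2, 322.4, 7.1]
tcp_rot: [-0.0, 1.0, -0.0, -0.0]
force: [0.1, -0.2, -1.1]
grip_width: 41.5
gripper_force: 25.0
```

play_rows:
  targets:
    - [[0, 0, 0.0004, 0, 0, 0, 0.034], [0, 0, 0.0008, 0, 0, 0, 0.034], [0, 0, 0.0008, 0, 0, 0, 0.034]]

```text
time_s: 14.68
position: [383.2, 322.4, 6.5]
tcp_rot: [-0.0, 1.0, -0.0, 0.0]
force: [-2.1, -1.2, 4.5]
grip_width: 41.6
gripper_force: 25.0
```

Contact again at 4.5 N. Releasing and returning over the vice.

play_rows:
  targets:
    - [[0, 0, 0, 0, 0, 0, 0.045], [0, 0, 0, 0, 0, 0, 0.05], [0, 0, 0, 0, 0, 0, 0.055], [0, 0, 0, 0, 0, 0, 0.055], [0, 0, -0.01, 0, 0, 0, 0.055], [0, 0, -0.05, 0, 0, 0, 0.06], [0, 0, -0.11, 0, 0, 0, 0.07], [0, 0, -0.17, 0, 0, 0, 0.08], [-0.1755, -0.3365, -0.235, 0, 0, 0, 0.08], [-0.1755, -0.3365, -0.235, 0, 0, 0, 0.08], [-0.1755, -0.3365, -0.235, 0, 0, 0, 0.08], [-0.1755, -0.3365, -0.235, 0, 0, 0, 0.08], [-0.1755, -0.3365, -0.235, 0, 0, 0, 0.08], [-0.1755, -0.3365, -0.235, 0, 0, 0, 0.08], [-0.1755, -0.3365, -0.235, 0, 0, 0, 0.08], [-0.1755, -0.3365, -0.235, 0, 0, 0, 0.08], [-0.1755, -0.3365, -0.235, 0, 0, 0, 0.08], [-0.1755, -0.3365, -0.235, 0, 0, 0, 0.08]]

```text
time_s: 16.92
position: [558.6, -12.6, 241.4]
tcp_rot: [-0.001, 1.0, 0.0, -0.0]
force: [0.2, -0.1, -0.0]
grip_width: 80.0
gripper_force: 0.0
```

Run:
```python
from h import *
T=pose();c=cam("wrist",T);w=snapshot("wrist");s=snapshot("side");print(T[:3,3],proj(c,[558.5,-14.3,212]))
o=np.zeros((300,720,3),np.uint8);o[:200,:400]=w[100:300,120:520];o[:300,420:720]=cv2.resize(s[130:220,195:285],(300,300));cv2.imwrite("pics/c7.png",o)
```

```text
[558.6 -12.6 241.4] [[315.9 227.7]]
```

View pics/c7.png

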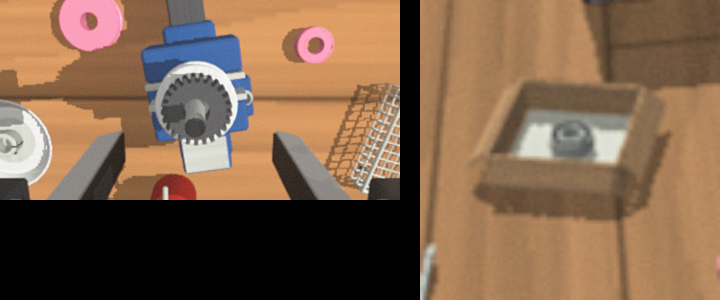

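The bearing lies flat in the middle of the carton, and the tip is at (315,226) as predicted. Gear next: tips to z≈152.5, with the pulley top at 149.

play_rows:
  targets:
    - [[0, -0.001, 0.05, 0, 0, 0, 0.08], [0, -0.001, 0.078, 0, 0, 0, 0.075], [0, -0.001, 0.089, 0, 0, 0, 0.07], [0, -0.001, 0.089, 0, 0, 0, 0.065], [0, -0.001, 0.089, 0, 0, 0, 0.045], [0, -0.001, 0.089, 0, 0, 0, 0.045], [0, -0.001, 0.089, 0, 0, 0, 0.045], [0, -0.001, 0.089, 0, 0, 0, 0.045], [0, -0.001, 0.089, 0, 0, 0, 0.045]]
  newtons: 35

```text
time_s: 18.15
position: [559.6, -14.8, 153.5]
tcp_rot: [-0.0, 1.0, 0.0, 0.001]
force: [-0.3, 1.1, 7.3]
grip_width: 53.4
gripper_force: 35.0
```

play_rows:
  targets:
    - [[0, 0, -0.01, 0, 0, 0, 0.045], [0, 0, -0.03, 0, 0, 0, 0.045], [0, 0, -0.06, 0, 0, 0, 0.045], [0, 0, -0.08, 0, 0, 0, 0.045], [0, 0, -0.085, 0, 0, 0, 0.045], [0, 0, -0.085, 0, 0, 0, 0.045], [0, 0, -0.085, 0, 0, 0, 0.045]]

```text
time_s: 19.02
position: [558.5, -14.9, 236.6]
tcp_rot: [-0.0, 1.0, -0.0, -0.001]
force: [0.3, 0.5, -1.8]
grip_width: 53.3
gripper_force: 35.0
```

Run:
```python
from h import *
w=snapshot("wrist");cv2.imwrite("pics/c8.png",w[130:330,200:440]);s=telemetry.read_state();print(s["position"],s["force"])
go(651,262,237)
```

```text
[558.6 -14.9 236.6] [ 0.1 -1.  -2.1]
shift mm [-92.7 276.9  -0.6] turn [-0.  -0.1  0. ] rows 4.671321562531256
```

View pics/c8.png

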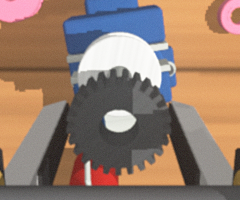

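The gear is held level at crop (118,120), and the pulley remains. On to the basket.

play_rows:
  targets:
    - [[-0.0925, 0.2775, 0, 0, 0, 0, 0.045], [-0.0925, 0.2775, 0, 0, 0, 0, 0.045], [-0.0925, 0.2775, 0, 0, 0, 0, 0.045], [-0.0925, 0.2775, 0, 0, 0, 0, 0.045], [-0.0925, 0.2775, 0.03, 0, 0, 0, 0.045], [-0.0925, 0.2775, 0.08, 0, 0, 0, 0.045], [-0.0925, 0.2775, 0.13, 0, 0, 0, 0.045], [-0.0925, 0.2775, 0.18, 0, 0, 0, 0.045], [-0.0925, 0.2775, 0.21, 0, 0, 0, 0.045], [-0.0925, 0.2775, 0.22, 0, 0, 0, 0.045], [-0.0925, 0.2775, 0.2215, 0, 0, 0, 0.045], [-0.0925, 0.2775, 0.2215, 0, 0, 0, 0.045], [-0.0925, 0.2775, 0.2215, 0, 0, 0, 0.045]]

```text
time_s: 20.7
position: [651.8, 262.9, 17.1]
tcp_rot: [-0.0, 1.0, 0.0, 0.001]
force: [-1.5, -0.0, -2.3]
grip_width: 53.3
gripper_force: 35.0
```

play_rows:
  targets:
    - [[0, 0, 0.001, 0, 0, 0, 0.045], [0, 0, 0.002, 0, 0, 0, 0.045], [0, 0, 0.003, 0, 0, 0, 0.045], [0, 0, 0.003, 0, 0, 0, 0.045]]

```text
time_s: 21.2
position: [651.1, 262.6, 12.7]
tcp_rot: [-0.0, 1.0, -0.0, -0.0]
force: [-0.5, 0.0, -2.3]
grip_width: 53.7
gripper_force: 35.0
```

play_rows:
  targets:
    - [[0, 0, 0.0006, 0, 0, 0, 0.045], [0, 0, 0.0012, 0, 0, 0, 0.045], [0, 0, 0.0018, 0, 0, 0, 0.045], [0, 0, 0.0018, 0, 0, 0, 0.045]]

```text
time_s: 21.7
position: [651.2, 262.6, 11.0]
tcp_rot: [-0.0, 1.0, -0.0, -0.0]
force: [1.0, 0.1, -1.5]
grip_width: 53.2
gripper_force: 35.0
```

play_rows:
  targets:
    - [[0, 0, 0.0004, 0, 0, 0, 0.045], [0, 0, 0.0008, 0, 0, 0, 0.045], [0, 0, 0.0008, 0, 0, 0, 0.045]]

```text
time_s: 22.08
position: [651.2, 262.6, 10.6]
tcp_rot: [-0.0, 1.0, 0.0, 0.0]
force: [-3.2, -1.4, 5.6]
grip_width: 53.2
gripper_force: 35.0
```

Contact. Releasing and returning.

play_rows:
  targets:
    - [[0, 0, 0, 0, 0, 0, 0.057], [0, 0, 0, 0, 0, 0, 0.062], [0, 0, 0, 0, 0, 0, 0.066], [0, 0, 0, 0, 0, 0, 0.066], [0, 0, -0.01, 0, 0, 0, 0.066], [0, 0, -0.05, 0, 0, 0, 0.066], [0, 0, -0.11, 0, 0, 0, 0.08], [0, 0, -0.17, 0, 0, 0, 0.09], [0, 0, -0.23, 0, 0, 0, 0.09], [0.0925, -0.277, -0.235, 0, 0, 0, 0.09], [0.0925, -0.277, -0.235, 0, 0, 0, 0.09], [0.0925, -0.277, -0.235, 0, 0, 0, 0.09], [0.0925, -0.277, -0.235, 0, 0, 0, 0.09], [0.0925, -0.277, -0.235, 0, 0, 0, 0.09], [0.0925, -0.277, -0.235, 0, 0, 0, 0.09], [0.0925, -0.277, -0.235, 0, 0, 0, 0.09], [0.0925, -0.277, -0.235, 0, 0, 0, 0.09]]

```text
time_s: 24.2
position: [559.2, -13.3, 245.3]
tcp_rot: [-0.001, 1.0, 0.0, 0.0]
force: [0.4, -0.4, -0.4]
grip_width: 89.6
gripper_force: 0.0
```

Run:
```python
from h import *
T=pose();c=cam("wrist",T);w=snapshot("wrist");s=snapshot("side");print(T[:3,3],proj(c,[558.5,-14.3,212]))
o=np.zeros((300,720,3),np.uint8);o[:200,:400]=w[100:300,120:520];o[:300,420:720]=cv2.resize(s[130:220,285:375],(300,300));cv2.imwrite("pics/c9.png",o)
```

```text
[559.2 -13.3 245.3] [[317.1 224.8]]
```

View pics/c9.png

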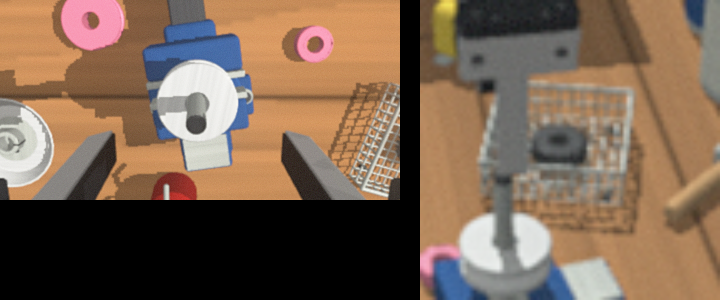

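The gear is flat in the basket, and the pulley is bare on the shaft with its centre at about (318,200) in the wrist view. Gripping the pulley.

play_rows:
  targets:
    - [[0.0005, -0.0007, 0.05, 0, 0, 0, 0.09], [0.0005, -0.0007, 0.09, 0, 0, 0, 0.09], [0.0005, -0.0007, 0.11, 0, 0, 0, 0.085], [0.0005, -0.0007, 0.1175, 0, 0, 0, 0.08], [0.0005, -0.0007, 0.1175, 0, 0, 0, 0.08], [0.0005, -0.0007, 0.1175, 0, 0, 0, 0.056], [0.0005, -0.0007, 0.1175, 0, 0, 0, 0.056], [0.0005, -0.0007, 0.1175, 0, 0, 0, 0.056], [0.0005, -0.0007, 0.1175, 0, 0, 0, 0.056], [0.0005, -0.0007, 0.1175, 0, 0, 0, 0.056]]
  newtons: 35

```text
time_s: 25.55
position: [558.9, -15.1, 128.6]
tcp_rot: [-0.0, 1.0, 0.0, 0.001]
force: [-1.4, 0.8, 7.8]
grip_width: 66.1
gripper_force: 35.0
```

play_rows:
  targets:
    - [[0, 0, -0.01, 0, 0, 0, 0.056], [0, 0, -0.03, 0, 0, 0, 0.056], [0, 0, -0.07, 0, 0, 0, 0.056], [0, 0, -0.1, 0, 0, 0, 0.056], [0, 0, -0.115, 0, 0, 0, 0.056], [0, 0, -0.115, 0, 0, 0, 0.056], [0, 0, -0.115, 0, 0, 0, 0.056]]

```text
time_s: 26.42
position: [557.9, -15.1, 241.6]
tcp_rot: [-0.0, 1.0, -0.0, -0.001]
force: [-0.7, -0.6, -2.8]
grip_width: 65.9
gripper_force: 35.0
```

Run:
```python
from h import *
# plate centre from clean scene picture: top-face corners (quad) on z=36, and side view with a local window
for n,seed,box in(("scene",(228,190),(185,165,270,220)),("side",(262,350),(205,300,320,400))):
    I=cv2.imread(f"pics/{n}0.png");c=cam(n);x0,y0,x1,y1=box
    m=np.zeros(I.shape[:2],bool);m[y0:y1,x0:x1]=(I[y0:y1,x0:x1].max(2)<60)
    h=contour_in(m,seed);q=h
    for e in np.arange(1,12,.5):
        q=cv2.approxPolyDP(h.astype(np.float32),e,True)[:,0]
        if len(q)<=(5 if n=="side" else 6):break
    print(n,q.tolist());print(plane(c,q,36)[:,:2],"\n z0",plane(c,q,0)[:,:2])
    g=I[seed[1]-15:seed[1]+45,seed[0]].max(1);print(g)
T=pose();w=snapshot("wrist");np.save("Tp.npy",T);print(T[:3,3])
o=np.zeros((400,640,3),np.uint8);o[:]=w;cv2.imwrite("pics/c10.png",o)
```

```text
scene [[256.0, 177.0], [256.0, 186.0], [246.0, 211.0], [199.0, 209.0], [198.0, 200.0], [212.0, 175.0]]
[[ 341.7 -253.9]
 [ 387.2 -235.6]
 [ 506.9 -215.8]
 [ 528.7 -341.5]
 [ 491.  -364.1]
 [ 362.2 -385.6]] 
 z0 [[ 288.4 -279.1]
 [ 336.1 -259.9]
 [ 461.8 -239.1]
 [ 484.7 -371. ]
 [ 445.1 -394.8]
 [ 309.9 -417.3]]
[156  44  46  48  47  48  50  51  48  47  52  46  49  50  50  49  48  46
  51  46  50  50  52  49  51  53  54  43  29  35  30  27  31  19  26  29
  99 121 186 190 183 174 175 177 181 182 177 175 178 179 179 172 173 175
 180 175 177 178 184 213]
side [[639.0, 0.0], [639.0, 399.0], [0.0, 399.0], [0.0, 0.0]]
[[ 2998.1  1754.8]
 [ 1084.7  -516.8]
 [  -53.2  -332.3]
 [-1130.6  2442.3]] 
 z0 [[ 3121.   1875.3]
 [ 1114.9  -506.4]
 [  -78.1  -312.9]
 [-1207.7  2596. ]]
[ 84  84  79  82  84  87  83  81  79  81  80  81  74  79  81  80  82  80
  79  79  74  79  74  74  76  81  75  74  81  77  67  76  79  75  75  72
  73  80  67  72  76  77  67  74  74  72  67  75  65  42  35  37  35  26
  28  33  69 105 112 114]
[557.9 -15.1 241.6]
```

The pulley is held. I go above the plate for a close look, since the coarse centre is (416,-309).

play_rows:
  targets:
    - [[0.1, -0.294, -0.04, 0, 0, 0, 0.056], [0.1, -0.294, -0.04, 0, 0, 0, 0.056], [0.1, -0.294, -0.04, 0, 0, 0, 0.056], [0.1, -0.294, -0.04, 0, 0, 0, 0.056], [0.1, -0.294, -0.04, 0, 0, 0, 0.056], [0.1, -0.294, -0.04, 0, 0, 0, 0.056], [0.1, -0.294, -0.04, 0, 0, 0, 0.056], [0.1, -0.294, -0.04, 0, 0, 0, 0.056]]

```text
time_s: 27.48
position: [459.2, -308.0, 282.2]
tcp_rot: [-0.001, 1.0, 0.0, -0.0]
force: [0.6, 0.7, -1.9]
grip_width: 65.8
gripper_force: 35.0
```

Run:
```python
from h import *
T=pose();np.save("Tp.npy",T);w=snapshot("wrist");cv2.imwrite("pics/wp.png",w);c=cam("wrist",T)
print(T[:3,3],proj(c,[416,-309,36]))
m=(w.max(2)<90);u,v=proj(c,[416,-309,36])[0].astype(int)
print(w[max(v-130,0):v+130:10,u].max(1), w[v-30,u-150:u+150:10].max(1))
h=contour_in(m,(u,v-30));p=plane(c,h,36)[:,:2].astype(np.float32);print(h.min(0),h.max(0),cv2.minAreaRect(p))
```

```text
[ 459.2 -308.   282.2] [[317.4 134.2]]
[226 224 225 227 221 216 228  62  73  75  71  71  68  67  65  59  66  68
  69 253 247 171 179 182 185 220] [231 234 233 232 231 228 223 153 145  74  75  76  67  72  71  71  72  72
  67  74  78 227 228 229 229 232 230 234 231 232]
[248.  65.] [380. 199.] ((416.9620361328125, -310.5616149902344), (136.774658203125, 138.7272491455078), 10.423810958862305)
```

View pics/wp.png

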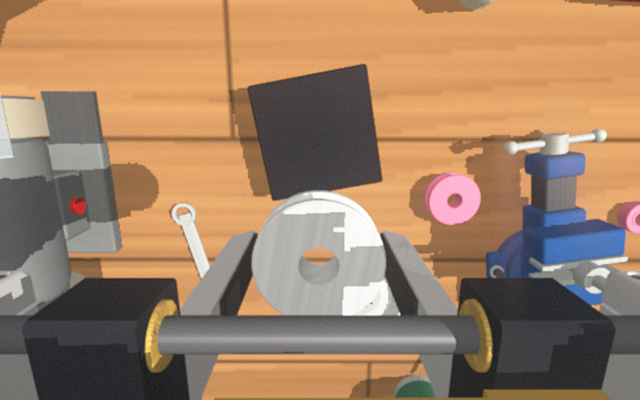

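The plate's black top spans (248–380, 65–199), giving a centre of (417,-310.5) and a size of 137×139. The pulley is held level.

play_rows:
  targets:
    - [[0.042, -0.0025, 0.03, 0, 0, 0, 0.056], [0.042, -0.0025, 0.08, 0, 0, 0, 0.056], [0.042, -0.0025, 0.13, 0, 0, 0, 0.056], [0.042, -0.0025, 0.18, 0, 0, 0, 0.056], [0.042, -0.0025, 0.215, 0, 0, 0, 0.056], [0.042, -0.0025, 0.232, 0, 0, 0, 0.056], [0.042, -0.0025, 0.236, 0, 0, 0, 0.056], [0.042, -0.0025, 0.236, 0, 0, 0, 0.056], [0.042, -0.0025, 0.236, 0, 0, 0, 0.056]]

```text
time_s: 28.65
position: [417.3, -312.0, 47.9]
tcp_rot: [-0.0, 1.0, -0.0, 0.001]
force: [-1.0, -0.4, -1.3]
grip_width: 65.9
gripper_force: 35.0
```

play_rows:
  targets:
    - [[0, 0, 0.001, 0, 0, 0, 0.056], [0, 0, 0.002, 0, 0, 0, 0.056], [0, 0, 0.003, 0, 0, 0, 0.056], [0, 0, 0.003, 0, 0, 0, 0.056]]

```text
time_s: 29.15
position: [416.6, -311.8, 43.7]
tcp_rot: [-0.0, 1.0, -0.0, -0.0]
force: [-0.9, -0.6, -1.9]
grip_width: 65.9
gripper_force: 35.0
```

play_rows:
  targets:
    - [[0, 0, 0.001, 0, 0, 0, 0.056], [0, 0, 0.002, 0, 0, 0, 0.056], [0, 0, 0.0028, 0, 0, 0, 0.056], [0, 0, 0.0028, 0, 0, 0, 0.056]]

```text
time_s: 29.65
position: [416.6, -311.8, 41.0]
tcp_rot: [-0.0, 1.0, -0.0, -0.0]
force: [0.7, 0.4, -1.8]
grip_width: 66.2
gripper_force: 35.0
```

play_rows:
  targets:
    - [[0, 0, 0.0004, 0, 0, 0, 0.056], [0, 0, 0.0008, 0, 0, 0, 0.056], [0, 0, 0.0012, 0, 0, 0, 0.056], [0, 0, 0.0012, 0, 0, 0, 0.056]]

```text
time_s: 30.15
position: [416.6, -311.8, 39.8]
tcp_rot: [-0.0, 1.0, -0.0, -0.0]
force: [0.3, -0.5, -1.8]
grip_width: 66.2
gripper_force: 35.0
```

play_rows:
  targets:
    - [[0, 0, 0.0004, 0, 0, 0, 0.056], [0, 0, 0.0008, 0, 0, 0, 0.056], [0, 0, 0.0008, 0, 0, 0, 0.056]]

```text
time_s: 30.52
position: [416.7, -311.8, 39.6]
tcp_rot: [-0.0, 1.0, 0.0, 0.0]
force: [-5.1, 3.2, 14.6]
grip_width: 66.2
gripper_force: 35.0
```

Contact on the plate. Releasing and withdrawing straight up.

play_rows:
  targets:
    - [[0, 0, 0, 0, 0, 0, 0.07], [0, 0, 0, 0, 0, 0, 0.076], [0, 0, 0, 0, 0, 0, 0.08], [0, 0, 0, 0, 0, 0, 0.08], [0, 0, -0.01, 0, 0, 0, 0.08], [0, 0, -0.04, 0, 0, 0, 0.08], [-0.02, 0, -0.1, 0, 0, 0, 0.08], [-0.04, 0, -0.16, 0, 0, 0, 0.08], [-0.04, 0, -0.22, 0, 0, 0, 0.08], [-0.04, 0, -0.24, 0, 0, 0, 0.08], [-0.04, 0, -0.24, 0, 0, 0, 0.08], [-0.04, 0, -0.24, 0, 0, 0, 0.08]]

```text
time_s: 32.02
position: [456.2, -311.4, 278.3]
tcp_rot: [-0.0, 1.0, 0.0, -0.0]
force: [0.1, 0.1, -0.4]
grip_width: 80.0
gripper_force: 0.0
```

Run:
```python
from h import *
T=pose();w=snapshot("wrist");s=snapshot("side");c=cam("wrist",T)
o=np.zeros((500,720,3),np.uint8);o[:250,:400]=w[20:270,120:520];o[:300,410:710]=cv2.resize(s[300:400,210:310],(300,300));o[260:500,:400]=cv2.resize(s[130:370,190:590],(400,240));cv2.imwrite("pics/c11.png",o)
u,v=proj(c,[417,-310.5,60])[0].astype(int);h=contour_in(w.min(2)>110,(u+16,v));p=plane(c,h,60)[:,:2].astype(np.float32);print(T[:3,3],cv2.minAreaRect(p))
```

```text
[ 456.2 -311.4  278.3] ((419.29583740234375, -311.21173095703125), (66.17440032958984, 66.38236999511719), 89.99412536621094)
```

View pics/c11.png

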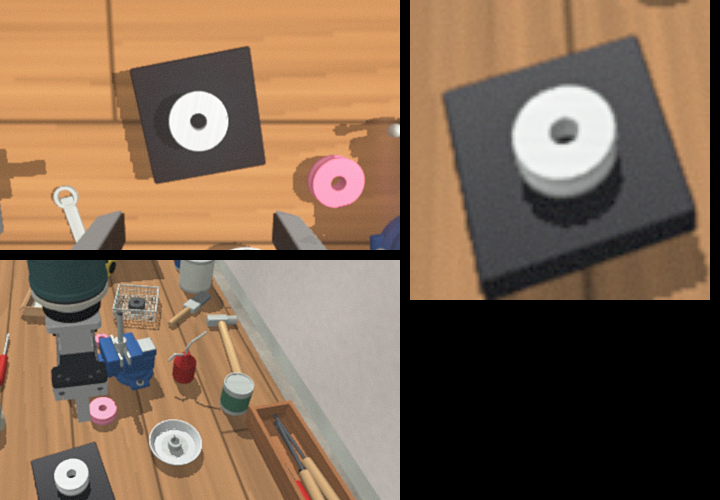

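The pulley is flat at (419,-311), mid-plate. The collar is in the dish and the gear in the basket. The oil can is still standing, the shaft is bare and the gripper is clear.

```bash
python3 -c "
from workcell import order
print(order.finish_job())"
```

```text
the job is handed in; nothing more can be done
None
```

The job is handed in: the collar is in the dish, the bearing in the carton, the gear in the basket and the pulley on the surface plate, taken off in that order, each let go flat near the middle of its place, with the oil can left standing, at about 32 s on the robot's clock.

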